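# Set the sample-selector dial to the red line and start the analyser

## Robot

A 7-joint arm with a two-finger parallel gripper is mounted at the origin on the work surface. World frame = base frame: x ahead of the robot, y to its left, z up, the work surface at z = 0. Lengths are in m, angles in degrees, forces in N, time in s.
With the tool pointing down it reaches from about 0.35 to 0.9 m from the base axis. Payload 19.9 kg.
Tool frame: the origin (TCP) lies at the very end of the fingers, on their centre line; the grasp point (between the pads) lies 19 mm behind it (grip_point_offset is the distance from the TCP to the grasp point, in m); z points along the fingers, y is the line along which they close (so a half turn about z gives the same grasp; the last joint's range is limited). The gripper opens to 94 mm and grips with 3 to 60 N. Pads are 16 mm wide; open, the fingers measure 119 mm over their backs; the gripper's body (75 mm by 177 mm) begins 78 mm behind the grasp point.
Start: joints at [-68.726, 23.915, -0.59, 92.452, 0.269, 63.638, -3.037], TCP at [0.251, 0.572, 0.205] pointing down, gripper open.
Joint ranges: [-161.28, 161.28], [-22.2, 115.67], [-73.04, 71.86], [3.21, 147.25], [-68.34, 248.33], [10.77, 114.83], [-161.83, 161.83]. Speed limits (degrees/s): [108.29, 108.29, 136.94, 136.94, 172.46, 172.46, 172.46].

## Interface

Orientations are given as [roll, pitch, yaw] about the fixed x, y, z axes, in that order (R = Rz(yaw) Ry(pitch) Rx(roll)).
In Python, from plant import move_pose, move_l, move_j, open_jaws, grasp, wait, solve_ik, state, capture, MotionError, finish_job, look_for, tip_of, grip_point_offset gives the robot as it stands. Calls block until the motion is done:
- move_pose(position, orientation): joint-space move of the TCP to a pose.
- move_l(position, rot=None, speed=0.15, stop_force=None): straight line of the TCP; rot=None keeps the orientation; speed is the mean speed in m/s. With stop_force (N) it stops when the force on the tool has changed by that much, and returns True; else False.
- move_j(angles): joint-space move.
- open_jaws() and grasp(grip_force=None): open the fingers fully, or close them until they stop; grip_force is the grip in N (None keeps the last).
- wait(seconds).
- solve_ik(position, orientation): joint angles nearest the present ones, or None.
- state(): the state.
- capture(name): name is "scene" or "top" or "wrist"; returns a dict with "pixels" (480x640x3 uint8, blue, green, red), "fov_y" (degrees; the focal length in pixels is half the picture's height over the tangent of half this angle, whatever the lens; pixels are square), "cx", "cy" (the principal point, pixels), "cam_to_world" (4x4, takes a point from camera to world coordinates). Camera axes: x right, y down, z forward; pixel columns grow to the right and rows downward; lengths in m; the calibration is good to about 2 mm. A picture is of the moment at which its call begins. There is no depth.
A pose or a line that the arm cannot do raises MotionError and nothing moves.
- finish_job(): hands the job in; it is judged then, once.
Trained networks look in a picture, given as the dict that the camera call returned (one of the last four; its "shot" number tells which), for a name from the list of things; names that differ only in an ending like _2 or _b are one class to them, and where a whole thing is asked for, a point or a joint stands for the part that bears it (a point fixed in the world has none). Each returns a list of dicts, best first, with "p" (0 to 1); they miss things now and then, are a little off and sometimes report something else, mostly with a low value. They report only what shows in the picture. A call takes as long as a camera call.
- look_for(picture, label): "position" ([column, row] in pixels, amid what is visible of it).
- tip_of(picture, label): "position" ([column, row] in pixels: a listed point, or the origin of a listed thing).
The state is a dict: "time_s": time; "joint_positions": joint angles; "dq": joint speeds; "effort": joint torques, N m; "ee_pos": TCP position; "ee_rot": TCP orientation; "ft_force": force on the tool from outside, world axes, zero at the start; "ft_torque": the same for the moment, N m; "opening": finger opening in m; "grip_force": force on a finger pad.
Only numpy, scipy, OpenCV 4.12 (cv2) and the standard library are available. Lean on these libraries where they do the work, as an engineer would, in place of code of your own. Each camera call takes 0.05 s, during which the arm holds its last target. There are 200 camera calls.

## Task

With closed fingertips, push the orange stud to turn the analyser's dial until its white index line points at the red line of the scale around it, and take the fingers off the dial. Then press the green start button fully down and let it come up again. Only touch and push: do not lift the dial, do not press start while the dial is off the line, and leave the vial, bottles and beaker where they stand.

Things in the scene. Friction and masses are not known exactly. Their poses are not given: they have to be found in the camera images.
- analyser: Cream flat instrument box fixed to the bench, 200 (x) x 270 (y) x 70 mm high. Origin at the centre of its underside, z up, x to its rear, y to its left. It carries the dial and the start button on its flat top. The dial's axis is upright at x 0, y +40 mm; a round plinth of 88 mm radius about it, 4 mm high (top at 74 mm), dark grey, carries the scale.
- dial_centre (a point): Centre of the dial on its flat upper face, on the turning axis, 82 mm above the bench. The dial is a dark disc of 120 mm diameter and 7 mm thickness with flush dark grey spots, and a steel hub of 16 mm radius that stands 6 mm above the face at the centre. It turns endlessly either way about the vertical, with light friction (about 0.05 N m, 1 to 2 N at the stud), and stays where it is left. It sits loosely on its spindle and would lift off if pulled up.
- index_end (a point): Outer end of the dial's white index line (4.5 mm wide, radial, on the dark face), at the rim, 60 mm from the axis and level with the dial's face. Turns with the dial.
- stud_top (a point): Centre of the top of the orange finger stud on the dial: upright round post, 18 mm diameter (20 mm at the foot), 26 mm high above the dial's face, rounded top, 42 mm from the dial's axis. It turns with the dial and stands 130 degrees clockwise (seen from above) of the index line. Push it sideways to turn the dial.
- red_line (a point): Inner end of the single red line of the scale, 60 mm from the dial's axis, on the plinth (74 mm above the bench). The red line is 6 mm wide and 24 mm long and points outward from the dial; the other scale lines are thin and white, every 10 degrees. It does not move. When the dial is set, index_end lies right over this point.
- start_top (a point): Centre of the top of the round green start button (34 mm diameter), on the analyser's top at x -40, y -92 mm in its frame; its top stands 92 mm above the bench when up. A grey housing ring surrounds it, lower than the pressed button. Pressed straight down; springs back up.
- start (a joint): Travel of the start button in m: 0 up, 0.006 fully down. About 4 N holds it fully down.
- vial: Loose amber capped vial, 24 mm diameter, 45 mm high, blue cap, standing on the analyser's top behind the button. Origin at the centre of its underside, z up. Leave it alone.
- bottle_a: Loose white plastic bottle with a white cap, 60 mm diameter, 130 mm high, on the bench beside or behind the analyser. Origin at the centre of its underside, z up. Leave it alone.
- bottle_b: Loose white plastic bottle with a blue cap, 60 mm diameter, 120 mm high, on the bench beside or behind the analyser. Origin at the centre of its underside, z up. Leave it alone.
- beaker: Loose glass beaker, 60 mm diameter, 70 mm high, on the bench beside or behind the analyser. Origin at the centre of its underside, z up. Leave it alone.

How it is judged:
By the outcome, as a careful person would: the job done as asked, in the order asked, and still so for the second after the job is handed in, with the robot touching nothing.
It also fails if it takes over 53 s, if anything falls off the work surface, if the arm or the gripper's body presses on something with over 40 N, if the wrist force passes 120 N, or if a joint passes its speed limit or range.

## Working session

There is one attempt and no reset: what is moved stays moved. The work goes in short steps, each a Python script; the robot and the scene stay as the last script left them, time stands still between calls to the robot, and variables do not carry over. Pictures are saved under pics/ and viewed, at most 10 in all, crops included, and the job is handed in when it is done.

```bash
mkdir -p pics; cat > h.py <<'E'
import numpy as np, cv2
from plant import *
def ray(c,px):
    f=240/np.tan(np.radians(c["fov_y"])/2); T=np.array(c["cam_to_world"])
    d=T[:3,:3]@np.array([(px[0]-c["cx"])/f,(px[1]-c["cy"])/f,1]); return T[:3,3],d/np.linalg.norm(d)
def onz(c,px,z):
    o,d=ray(c,px); return o+d*(z-o[2])/d[2]
def tri(rs):
    A=sum(np.eye(3)-np.outer(d,d) for o,d in rs); b=sum((np.eye(3)-np.outer(d,d))@o for o,d in rs)
    return np.linalg.solve(A,b)
def proj(c,p):
    f=240/np.tan(np.radians(c["fov_y"])/2); T=np.array(c["cam_to_world"]); q=T[:3,:3].T@(np.array(p)-T[:3,3])
    return np.array([c["cx"]+f*q[0]/q[2],c["cy"]+f*q[1]/q[2]])
Z=dict(dial_centre=.082,index_end=.082,stud_top=.108,red_line=.074,start_top=.092,analyser=0,vial=.07,bottle_a=0,bottle_b=0,beaker=0)
E
python3 - <<'E'
from h import *
np.set_printoptions(precision=4,suppress=True)
cs={n:capture(n) for n in("scene","top")}
for n,c in cs.items(): cv2.imwrite(f"pics/{n}0.png",c["pixels"])
for k,z in Z.items():
    rs=[]
    for n,c in cs.items():
        for r in tip_of(c,k)[:2]:
            print(k,n,round(r["p"],2),np.round(r["position"],1),onz(c,r["position"],z))
        r=tip_of(c,k)
        if r: rs.append(ray(c,r[0]["position"]))
    if len(rs)==2: print("   tri",tri(rs))
print(state()["time_s"])
E
```

```text
dial_centre scene 0.82 [317.  219.3] [0.6014 0.1349 0.082 ]
dial_centre scene 0.17 [288.5 274.9] [ 0.6535 -0.0018  0.082 ]
dial_centre top 0.65 [289.8 236.1] [0.5943 0.133  0.082 ]
   tri [0.5968 0.1354 0.079 ]
index_end scene 0.92 [287.3 230.9] [0.5811 0.0779 0.082 ]
index_end top 0.57 [317.4 244. ] [0.5811 0.0855 0.082 ]
   tri [0.5793 0.0837 0.0776]
stud_top scene 0.56 [318.5 193.1] [0.5764 0.1709 0.108 ]
stud_top top 0.63 [265.  244.7] [0.5786 0.1726 0.108 ]
   tri [0.5776 0.1716 0.1083]
red_line scene 0.41 [344.3 217.9] [0.6315 0.1765 0.074 ]
red_line top 0.72 [257.2 215.4] [0.63   0.1906 0.074 ]
   tri [0.6276 0.1891 0.0651]
start_top scene 0.53 [246.1 238. ] [0.5474 0.0125 0.092 ]
start_top scene 0.53 [203.9 329.3] [ 0.6386 -0.1596  0.092 ]
start_top top 0.74 [363.3 268.8] [0.5396 0.0073 0.092 ]
   tri [0.5426 0.0106 0.0904]
analyser scene 0.68 [299.9 260.8] [0.5889 0.0985 0.    ]
analyser scene 0.24 [246.1 240. ] [0.4676 0.0786 0.    ]
analyser top 0.96 [312.9 239.4] [0.5914 0.0956 0.    ]
analyser top 0.47 [260.3 213.1] [0.6397 0.1941 0.    ]
   tri [0.5914 0.0956 0.0036]
vial scene 0.69 [285.6 275.1] [0.6419 0.0037 0.07  ]
vial top 0.72 [367.7 210.6] [ 0.6401 -0.0012  0.07  ]
   tri [0.6416 0.0006 0.072 ]
bottle_a scene 0.63 [385.  306.3] [0.7733 0.102  0.    ]
bottle_a scene 0.56 [201.5 326.1] [ 0.5628 -0.1184  0.    ]
bottle_a top 0.9 [308.1 142.7] [0.7726 0.1062 0.    ]
bottle_a top 0.85 [430.2 248.5] [ 0.5763 -0.1216  0.    ]
   tri [ 0.7725  0.1057 -0.0037]
bottle_b scene 0.63 [385.  306.3] [0.7733 0.102  0.    ]
bottle_b scene 0.56 [201.5 326.1] [ 0.5628 -0.1184  0.    ]
bottle_b top 0.9 [308.1 142.7] [0.7726 0.1062 0.    ]
bottle_b top 0.85 [430.2 248.5] [ 0.5763 -0.1216  0.    ]
   tri [ 0.7725  0.1057 -0.0037]
beaker scene 0.58 [379.7 199.3] [0.5998 0.3542 0.    ]
beaker top 0.63 [183.2 222.2] [0.6216 0.338  0.    ]
   tri [0.6175 0.3301 0.0223]
2.1
```

```bash
python3 -c "
import cv2,numpy as np
a=[cv2.resize(cv2.imread(f'pics/{n}0.png'),(400,300),interpolation=3) for n in('scene','top')]
t=cv2.imread('pics/top0.png');cv2.imwrite('pics/both0.png',np.vstack([np.hstack(a)]))"
```

```text
(no output)
```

View pics/top0.png

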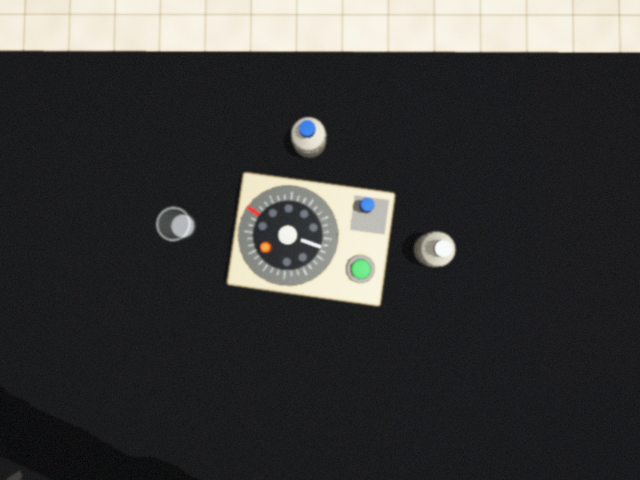

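View pics/scene0.png

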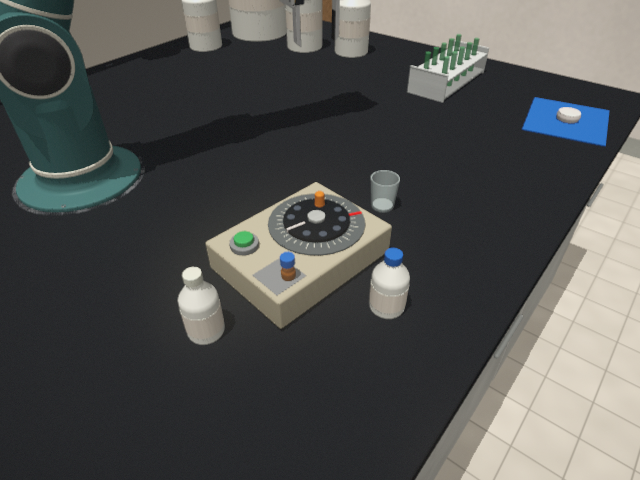

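Top view: the dial hub is at (288,235), index end (320,246), red line (250,209), stud (265,247) and button (361,269). The scene view agrees. I'll close the fingers and look from above with the wrist camera.

```bash
python3 - <<'E'
from h import *
np.set_printoptions(precision=4,suppress=True)
print(state()["ee_rot"]); y0=state()["ee_rot"][2]
grasp(10)
move_pose([.53,.13,.30],[180,0,35]); print(state()["time_s"],state()["joint_positions"],state()["opening"])
c=capture("wrist"); cv2.imwrite("pics/w1.png",c["pixels"]); print(np.array(c["cam_to_world"]))
for k in("dial_centre","index_end","stud_top","red_line","start_top"):
    for r in tip_of(c,k)[:2]: print(k,round(r["p"],2),np.round(r["position"],1),onz(c,r["position"],Z[k]))
C=np.array([.597,.134])
for th in range(110,300,20):
  t=np.radians(th);p=C+.042*np.array([np.cos(t),np.sin(t)])-.018*np.array([-np.sin(t),np.cos(t)])
  for y in(th-90,th+90):
    q=solve_ik([*p,.094],[180,0,y]); print(th,y,None if q is None else np.round(q,0))
E
```

```text
[-179.9922    0.001   156.3503]
5.4417 [-44.7321  12.546   32.7349  97.8091  -7.1065  71.7443 -65.2503] 0.0005324669117123162
[[ 0.577  -0.7914 -0.202   0.5877]
 [-0.8167 -0.559  -0.1429  0.1714]
 [ 0.0002  0.2474 -0.9689  0.4802]
 [ 0.      0.      0.      1.    ]]
dial_centre 0.94 [344.9 161.4] [0.5964 0.1391 0.082 ]
index_end 0.59 [375.7 207.3] [0.5746 0.0776 0.082 ]
stud_top 0.71 [306.4 159.8] [0.5733 0.176  0.108 ]
stud_top 0.18 [373.9 207. ] [0.5746 0.0856 0.108 ]
red_line 0.72 [330.6 110.3] [0.6327 0.1852 0.074 ]
red_line 0.54 [461.  192.5] [0.6476 0.0032 0.074 ]
start_top 0.84 [400.  263.8] [0.5373 0.0138 0.092 ]
110 20 [-41.  34.  30.  98. -20.  53. -73.]
110 200 [-21.  31.   2.  98.  -1.  51.  92.]
130 40 [-40.  32.  28. 101. -18.  52. -55.]
130 220 [ 23.  46. -62.  99.  44.  64.  77.]
150 60 [-39.  30.  25. 103. -16.  50. -36.]
150 240 [ 24.  44. -62. 101.  44.  63.  97.]
170 80 [-37.  28.  23. 105. -14.  49. -17.]
170 260 [ 25.  43. -62. 103.  43.  62. 117.]
190 100 [-33.  27.  20. 106. -12.  49.   2.]
190 280 [ -53.   34.   47.  107.  -31.   53. -161.]
210 120 [-30.  26.  17. 107. -10.  48.  23.]
210 300 [ -48.   32.   42.  108.  -27.   51. -143.]
230 140 [-26.  26.  14. 107.  -8.  48.  42.]
230 320 [ -45.   31.   39.  107.  -25.   51. -123.]
250 160 [-22.  27.  11. 106.  -7.  48.  63.]
250 340 [ -40.   30.   35.  106.  -22.   50. -104.]
270 180 [-18.  27.   8. 104.  -5.  49.  82.]
270 360 [-38.  31.  34. 104. -22.  51. -84.]
290 200 [-15.  29.   4. 102.  -3.  50. 101.]
290 380 [-35.  32.  32. 102. -21.  52. -64.]
```

View pics/w1.png

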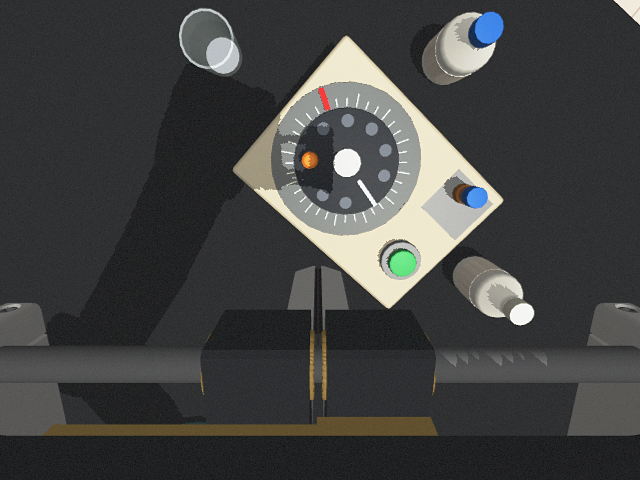

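Wrist view: hub (347,162), index end (376,207), red inner end (328,109), stud (310,160), button (401,262). I'll take precise angles by colour segmentation and then start pushing, stopping about 12° short for a check.

```bash
cat >> h.py <<'E'
def grid(c,z):
    v,u=np.mgrid[0:480,0:640]; f=240/np.tan(np.radians(c["fov_y"])/2); T=np.array(c["cam_to_world"])
    d=np.stack([(u-c["cx"])/f,(v-c["cy"])/f,np.ones(u.shape)],-1)@T[:3,:3].T
    return (T[:3,3]+d*((z-T[2,3])/d[...,2])[...,None])[...,:2]
def measure(c,C0):
    im=c["pixels"]; h=cv2.cvtColor(im,cv2.COLOR_BGR2HSV).astype(int); H,S,V=h[...,0],h[...,1],h[...,2]
    white=(S<50)&(V>150)
    g=grid(c,.088); m=white&(np.hypot(*(g-C0).transpose(2,0,1))<.022); C=np.array(C0)
    if m.sum()>50: C,_=cv2.minEnclosingCircle(g[m].astype(np.float32)*1000); C=np.array(C)/1000
    out={"C":C}
    def ang(mask,z,a,b):
        g=grid(c,z)-C; r=np.hypot(g[...,0],g[...,1]); m=mask&(r>a)&(r<b)
        if m.sum()<6: return None
        p=g[m].mean(0); return np.degrees(np.arctan2(p[1],p[0])),int(m.sum()),np.hypot(*p)
    out["index"]=ang(white,.082,.024,.058)
    out["red"]=ang(((H<5)|(H>174))&(S>150)&(V>80),.074,.062,.084)
    out["stud"]=ang((H>=6)&(H<18)&(S>150)&(V>80),.100,.02,.065)
    out["btn"]=None
    g=grid(c,.092); m=(H>50)&(H<80)&(S>100)&(V>100)
    if m.sum()>100: out["btn"]=g[m].mean(0)
    return out
E
python3 - <<'E'
from h import *
for n in("wrist","top"): print(n,measure(capture(n),[.597,.136]))
E
```

```text
wrist {'C': array([0.59629236, 0.13718803]), 'index': (np.float64(-61.91188323105592), 774, np.float64(0.015910359530301142)), 'red': (np.float64(55.5610188486729), 107, np.float64(0.07327760328919107)), 'stud': (np.float64(119.91792562331736), 186, np.float64(0.04151388933929255)), 'btn': array([0.53970379, 0.01202785])}
top {'C': array([0.597, 0.136]), 'index': (np.float64(-121.09557409249624), 116, np.float64(0.036501243894651814)), 'red': (np.float64(56.261627684404196), 41, np.float64(0.07332959382900447)), 'stud': None, 'btn': array([0.53975038, 0.01238464])}
```

```bash
python3 - <<'E'
from h import *
c=capture("wrist"); h=cv2.cvtColor(c["pixels"],cv2.COLOR_BGR2HSV)
C=np.array([.5963,.137]);g=grid(c,.082)-C;r=np.hypot(g[...,0],g[...,1])
print(proj(c,[.5963,.137,.082]),h[162,347],h[195,367],h[120,348],h[140,340],c["pixels"][162,347], c["cx"],c["cy"],g.shape)
m=(h[...,1]<50)&(h[...,2]>150)
for a in range(0,60,6): k=(r>a/1000)&(r<=(a+6)/1000); print(a,k.sum(),(m&k).sum())
E
```

```text
[345.45906224 162.21967488] [ 30   2 245] [120   1 250] [105  26 155] [115  19  81] [243 245 245] 317.6364932515898 237.39931992193362 (480, 640, 2)
0 87 87
6 261 261
12 438 266
18 618 0
24 781 23
30 968 23
36 1132 94
42 1320 360
48 1491 251
54 1667 35
```

```bash
sed -i 's/(V>150)$/(V>200)/' h.py; cat >> h.py <<'E'
def pose(C,th,off,R=.042,z=.094):
    t=np.radians(th); p=np.array(C)+R*np.array([np.cos(t),np.sin(t)])-off*np.array([-np.sin(t),np.cos(t)])
    return [*p,z],[180,0,th-90]
E
python3 - <<'E'
from h import *
c=capture("wrist"); m=measure(c,[.597,.136]); print(m)
C=m["C"]; i,red,s=m["index"][0],m["red"][0],m["stud"][0]
turn=(red-i)%360; s=i-130; s%=360; print("turn",turn,"stud",s,m["stud"][0])
p,r=pose(C,s,.032,z=.16); move_pose(p,r)
p,r=pose(C,s,.032); print("down",move_l(p,r,speed=.1,stop_force=8),state()["time_s"])
f0=np.array(state()["ft_force"])
p,r=pose(C,s,.019); move_l(p,r,speed=.06)
end=s+turn-12
ths=np.linspace(s,end,12)[1:]
for th in ths:
    p,r=pose(C,th,.018); hit=move_l(p,r,speed=.08,stop_force=25)
    print(round(th),hit,np.round(np.array(state()["ft_force"])-f0,1),state()["time_s"])
    if hit: break
p,r=pose(C,th,.04); move_l(p,r,speed=.1)
p,r=pose(C,th,.04,z=.16); move_l(p,r)
move_pose([.53,.13,.30],[180,0,80]); c=capture("wrist"); cv2.imwrite("pics/w2.png",c["pixels"]); print(measure(c,C),state()["time_s"])
E
```

```text
{'C': array([0.59622662, 0.13727509]), 'index': (np.float64(-108.95091300676552), 112, np.float64(0.04102790742095118)), 'red': (np.float64(55.502132304242046), 108, np.float64(0.07336574549902442)), 'stud': (np.float64(120.19211236925457), 189, np.float64(0.04133355689506047)), 'btn': array([0.53972477, 0.01195605])}
turn 164.45304531100757 stud 121.04908699323448 120.19211236925457
down False 7.4583
135 False [-0.5 -0.   0.6] 8.2167
149 False [-0.6 -0.7  1.1] 8.6083
163 False [-0.6  1.3  1.3] 9.0
176 False [0.1 1.  0.9] 9.3917
190 False [-0.6  0.3  1.1] 9.7833
204 False [-0.5  0.6  1.1] 10.175
218 False [-0.9  1.   2. ] 10.5667
232 False [ 0.2 -0.4  0.5] 10.9583
246 False [-0.4  1.   1.4] 11.35
260 False [-0.9 -0.3  1.2] 11.7417
274 False [-0.7 -0.1  1.3] 12.1333
{'C': array([0.59615875, 0.13731839]), 'index': (np.float64(43.01347714147293), 120, np.float64(0.04172837064326509)), 'red': (np.float64(55.30566214353521), 102, np.float64(0.07329646504921529)), 'stud': (np.float64(-88.21695433906714), 201, np.float64(0.038862238461970684)), 'btn': array([0.55050372, 0.01389768])} 14.8
```

View pics/w2.png

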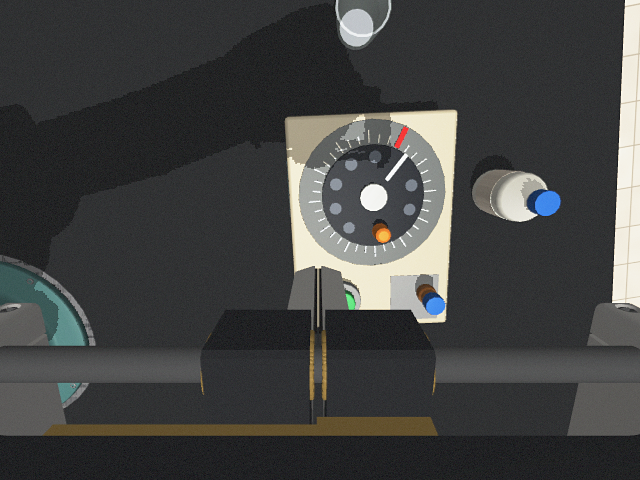

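The view shows the dial 12.3° short: index end about (407,154), red line (401,137), hub (374,198). I'll do the final push now.

```bash
python3 - <<'E'
from h import *
C=np.array([.5962,.1373]); a=273.5; b=a+12.35
p,r=pose(C,a,.04,z=.16); move_pose(p,r)
p,r=pose(C,a,.04); move_l(p,r,speed=.1,stop_force=8)
p,r=pose(C,a,.021); move_l(p,r,speed=.06)
for th in(a,(a+b)/2,b):
    p,r=pose(C,th,.018); print(move_l(p,r,speed=.04,stop_force=25))
p,r=pose(C,b,.04); move_l(p,r,speed=.1)
p,r=pose(C,b,.04,z=.16); move_l(p,r)
move_pose([.55,.13,.24],[180,0,60]); c=capture("wrist"); cv2.imwrite("pics/w3.png",c["pixels"]); print(measure(c,C))
u,v=proj(c,[*C,.082]).astype(int); cv2.imwrite("pics/w3c.png",cv2.resize(c["pixels"][max(v-100,0):v+100,u-130:u+130],None,fx=3,fy=3,interpolation=2)); print(u,v)
move_pose([.53,.13,.30],[180,0,80]); c=capture("wrist"); print(measure(c,C),state()["time_s"])
E
```

```text
False
False
False
{'C': array([0.59611292, 0.13711023]), 'index': (np.float64(55.247769401288195), 136, np.float64(0.041522760001678496)), 'red': (np.float64(55.41586551270216), 148, np.float64(0.07331786767363664)), 'stud': (np.float64(-74.08881603290978), 270, np.float64(0.0381701663359212)), 'btn': None}
354 193
{'C': array([0.59639984, 0.13728572]), 'index': (np.float64(55.47630034792388), 119, np.float64(0.04141031225054524)), 'red': (np.float64(55.470070522472156), 98, np.float64(0.073159014524964)), 'stud': (np.float64(-76.13574920371215), 199, np.float64(0.03861177405152489)), 'btn': array([0.5508832 , 0.01369402])} 22.1
```

View pics/w3c.png

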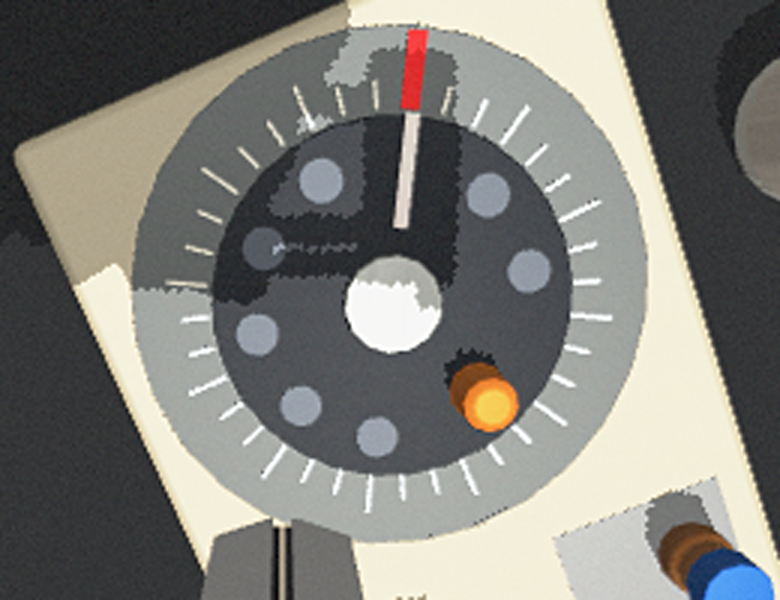

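The index lies in line with the red line, within 0.2° in two views, and the fingers are off. Now the start button.

```bash
python3 - <<'E'
from h import *
B=[.5398,.0120]
move_pose([*B,.15],[180,0,80]); f0=np.array(state()["ft_force"])
move_l([*B,.097],speed=.1)
hit=move_l([*B,.083],speed=.02,stop_force=14); wait(.3)
s=state(); print(hit,s["ee_pos"],np.round(np.array(s["ft_force"])-f0,1))
move_l([*B,.16],speed=.1)
move_pose([.53,.13,.30],[180,0,35]); c=capture("wrist"); cv2.imwrite("pics/w4.png",c["pixels"]); print(measure(c,[.5962,.1373]),state()["time_s"])
E
```

```text
True [0.54023791 0.01205896 0.08606826] [-3.4 -0.4 14. ]
{'C': array([0.59619318, 0.13715479]), 'index': (np.float64(55.20743882130729), 124, np.float64(0.041808544542636134)), 'red': (np.float64(55.54218695180381), 105, np.float64(0.07362977949484033)), 'stud': (np.float64(-74.46590064070989), 193, np.float64(0.039297676958949056)), 'btn': array([0.53963394, 0.01201847])} 26.3917
```

View pics/w4.png

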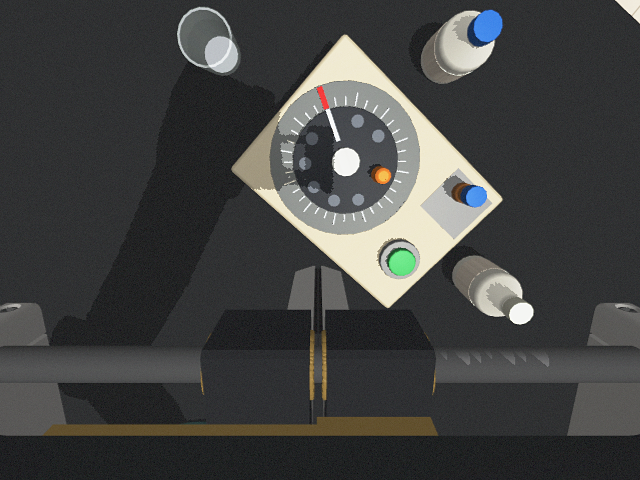

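The button bottomed out at z = 0.086 under 14 N and came back up, showing at (401,262). The index still meets the red line at (328,109), and the vial, bottles and beaker haven't moved.

```bash
python3 -c "
from plant import *
print(finish_job())"
```

```text
the job is handed in; nothing more can be done
None
```

The job is handed in: the dial is on the red line (index within about 0.3° in the wrist-camera views), start was pressed fully down and came back up, and nothing else was touched. The last robot clock reading before hand-in was 26.4 s.

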